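# Gauge a soap bar in the bench caliper

### The arm

A 7-joint arm with a two-finger parallel gripper is mounted at the origin on a cart in front of the work surface, level with it; the furniture and walls round the work are solid. World frame = base frame: x ahead of the robot, y to its left, z up, the work surface at z = 0. Lengths are in m, angles in rad, forces in N, time in s.
With the tool pointing down it reaches from about 0.4 to 0.85 m from the base axis. Payload 10.4 kg.
Tool frame: the origin (TCP) lies between the finger pads; the fingertips stand 11 mm ahead of it and the grasp point (between the pads) lies 8 mm behind it (r.tcp_to_tips is the distance from the TCP to the fingertips, in m); z points along the fingers, y is the line along which they close (so a half turn about z gives the same grasp; the last joint's range is limited). The gripper opens to 87 mm and grips with 3 to 60 N. Pads are 19 mm wide; open, the fingers measure 117 mm over their backs; the gripper's body (75 mm by 190 mm) begins 51 mm behind the grasp point.
Start: joints at [-1.281, 0.332, -0.065, 1.46, 0.022, 1.35, -0.088], TCP at [0.192, 0.595, 0.234] pointing down, gripper open.
Joint ranges: [-2.6, 2.6], [-0.5, 2.12], [-1.47, 1.34], [0.16, 2.42], [-1.27, 4.41], [0.06, 2.06], [-2.6, 2.6]. Speed limits (rad/s): [2.22, 2.22, 2.79, 2.79, 3.14, 3.14, 3.14].

### API

Orientations are given as a unit quaternion [x, y, z, w].
In Python, from bench import r gives the robot as it stands. The module is installed in compiled form; this text tells all that it offers.
- The arm moves only by the shell command python3 -m crank 'ROWS' [FORCE]. ROWS is JSON, a list of rows, each an object of numbers: "claw": the closure, from -1 (fully open) to 1 (shut); "dx", "dy", "dz": the shift along the tool's x, y, z each as a share of 3 cm, from -1 to 1; "ax", "ay", "az": the turn, a rotation vector about the tool's x, y, z each as a share of 6 degrees, from -1 to 1. A call has 1 to 8 rows; each row shifts and turns the commanded pose from where the row before left it, along the tool's axes as they then stand; what a row does not reach is not made up. A row lasts 1/12 s, in which the tool goes at most 41.7 mm and 7.16 degrees, less where a joint would pass 70% of its speed; a pose out of reach is approached as far as the arm can. A call with a number of a shift or a turn outside -1 to 1 is refused whole. A call with a gripper value outside its range is refused whole. The fingers move at their own pace and stop on an object; FORCE is the grip in N (left out, the last holds). Time passes only in rows, so rows that do not move let the fingers close. It gives the time, the measured TCP pose, the force, the opening and the grip force at its end, in the units of the state.
- r.read_state(): the state, without advancing time (a new reading comes with each control period).
- r.camera(name): name is "scene" or "side" or "wrist"; returns a dict with "color" (384x512x3 uint8, red, green, blue), "mtx" (3x3 intrinsics, pixels), "k1" (the pictures are not rectified: a ray, as slopes to the right and down, at radius r is drawn at 1 + k1 r^2 times it, then the intrinsics apply), "R" (3x3) and "t" (3): a world point X has camera coordinates R X + t; the wrist camera has in their place "hand_eye" (4x4, takes a point from camera to tool coordinates, whose origin is the TCP and whose axes are the flange's). Camera axes: x right, y down, z forward; pixel columns grow to the right and rows downward; lengths in m; the calibration is good to about 2 mm. A picture is of the moment at which its call begins: read the wrist's pose just before it. There is no depth.
- r.close_job(): hands the job in; it is judged then, once.
The state is a dict: "time": time; "joint_positions": joint angles; "joint_vel": joint speeds; "joint_torque": joint torques, N m; "ee_pos": TCP position; "eef_rot": TCP orientation; "ft_force": force on the tool from outside, world axes, zero at the start; "torque": the same for the moment, N m; "width": finger opening in m; "grip_force": force on a finger pad.
Only numpy, scipy, OpenCV 4.12 (cv2) and the standard library are available. Lean on these libraries where they do the work, as an engineer would, in place of code of your own. Each camera call takes 0.05 s, during which the arm holds its last target. There are 200 camera calls.

### The job

Take the single soap bar that stands on its edge, stand it upright on the bench caliper's base between the open jaws, with its broad faces towards the jaws. Then slide the moving jaw along by its round post until both jaws touch the bar, keeping the jaw square: do not force it askew. Leave the bar standing there, gauged, and let go.

Things in the scene. Friction and masses are not known exactly. Their poses are not given: they have to be found in the camera images.
- bar_center (a point): Centre of the loose cream-coloured soap bar that stands on its edge (the other soap bars lie flat or are banded in stacks of three): 81 mm long (its x), 27 mm thick (its y), 68 mm high (its z, up); this point is half-way up, 34 mm above its underside. Grip it across the 27 mm thickness.
- fixed_jaw (a point): Fixed bench caliper: plywood base 125 x 220 mm, top 10 mm above the table; beam along its far edge, two flat steel jaws reaching from it towards the robot. Point: on the base top at the foot of the fixed (right-hand) jaw's face, mid-length. y: square to that face, along the beam to the moving jaw; x: along the jaw to the beam (beam at x = 60 mm); z up. Jaw faces: x -40 to +46 mm, 26 mm high.
- post (a point): Round upright post, 22 mm across, on the carriage of the moving (left-hand) jaw; axes as fixed_jaw. Point: on its axis 64 mm above the table; the post is free from 42 to 82 mm. The moving jaw's face lies 32 mm from the axis towards the fixed jaw: gap = this point's y in fixed_jaw's frame less 32 mm, 85 to 110 mm at the start. Slide friction about 1.5 N; it stays where left.
- jaw (a joint): How far the moving jaw is askew, in rad: 0 = square to the beam. It turns about the post's axis against a centring spring (5 N m per rad), so pressing hard on one end of it or hard onto the bar turns it.

How it is judged:
By the outcome, as a careful person would: the job done as asked, in the order asked, and still so for the second after the job is handed in, with the robot touching nothing.
It also fails if it takes over 54 s, if anything falls off the work surface, if the arm or the gripper's body presses on something with over 40 N, if the wrist force passes 120 N, or if a joint passes its speed limit or range.

## Working session

There is one attempt and no reset: what is moved stays moved. The work goes in short steps, Python scripts to look and compute and a shell command to move; the robot and the scene stay as the last step left them, time stands still between calls to the robot, and variables do not carry over. Pictures are saved under pics/ and viewed, at most 10 in all, crops included, and the job is handed in when it is done.

```bash
mkdir -p pics
python3 - <<'E'
from bench import r
import cv2,numpy as np,pickle
s=r.read_state();print(s['time'],s['ee_pos'],s['eef_rot'],s['width'])
d={}
for n in ("scene","side"):
    c=r.camera(n);d[n]=c
    print(n,c['mtx'].tolist(),c['k1'],c['R'].tolist(),c['t'].tolist())
    cv2.imwrite(f'pics/{n}0.png',cv2.resize(c['color'][:,:,::-1],(768,576),interpolation=cv2.INTER_CUBIC))
pickle.dump(d,open('d0.pkl','wb'))
E
```

```text
0.0 [0.19220656 0.59432547 0.23277612] [ 1.55733904e-01  9.87798804e-01 -6.84998673e-04 -7.44399755e-05] 0.087050938507887
scene [[425.03189661322926, 0.0, 255.6683332148775], [0.0, 425.03189661322926, 197.63190698896204], [0.0, 0.0, 1.0]] 0.042742178673339605 [[0.8221826412886146, -0.5690274714544162, 0.01494794614222685], [-0.24347019837669492, -0.3752821693522071, -0.894363212497425], [0.5145269350248732, 0.7316905289099312, -0.44709171658331465]] [-0.551404123003448, 0.10528606376220827, 0.7753469061575579]
side [[458.3110978039562, 0.0, 268.3954868305188], [0.0, 458.3110978039562, 194.55494374965463], [0.0, 0.0, 1.0]] -0.11399244431280085 [[-0.9975354002239059, 0.06501520529280648, 0.026384623947783813], [-0.0007634302553012704, 0.36595756494061693, -0.9306312254792332], [-0.07016083290823326, -0.9283577347894875, -0.36500599143322926]] [0.5399202613880241, 0.154742738432344, 0.7153730054814272]
```

View pics/scene0.png

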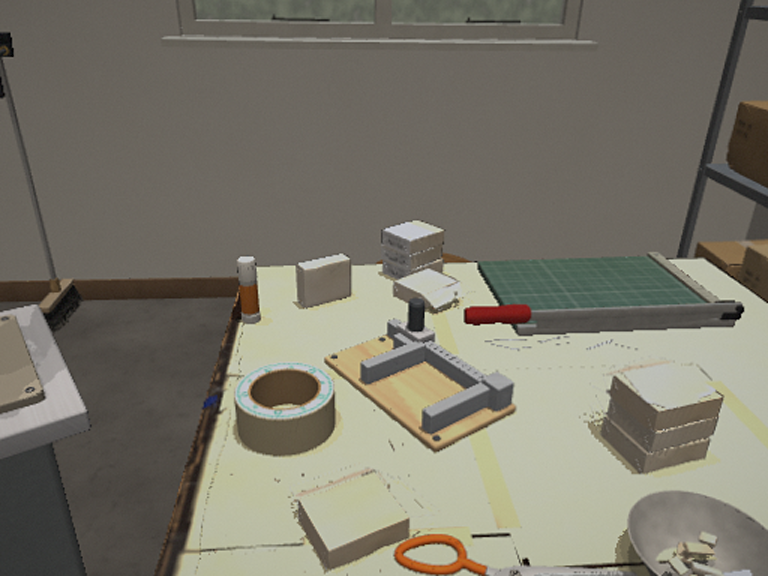

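View pics/side0.png

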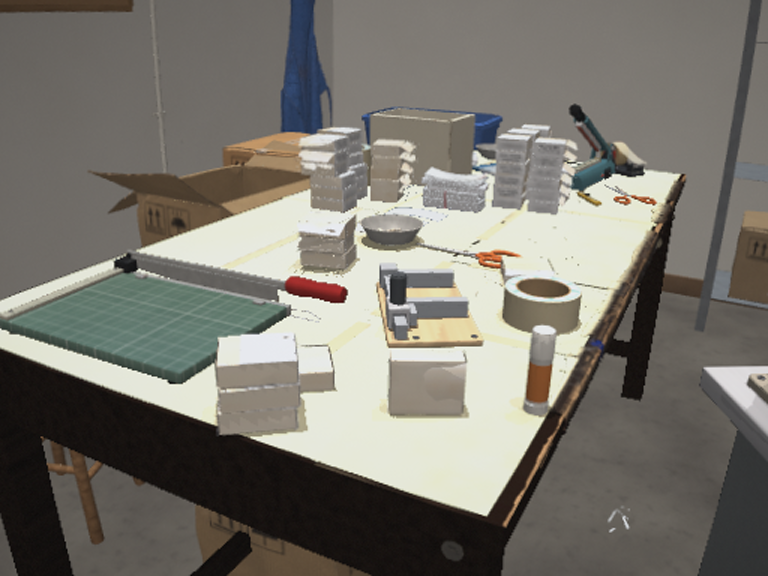

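The scene view shows the standing bar at about (324,280), the post top at (416,302), and the caliper base corners at (328,357), (435,445) and (514,406). In the side view the bar is at (427,382) and the post top at (398,276).

```bash
cat > h.py <<'E'
import numpy as np,cv2
from scipy.spatial.transform import Rotation as Ro
def ray(c,u,v,s=None):
    "pixel (native) -> origin, direction in world"
    m=c['mtx'];d=np.array([(u-m[0,2])/m[0,0],(v-m[1,2])/m[1,1]]);x=d.copy()
    for _ in range(20): x=d/(1+c['k1']*(x@x))
    p=np.array([*x,1.])
    if 'R' in c: return -c['R'].T@c['t'],c['R'].T@p
    H=c['hand_eye'];T=Ro.from_quat(s['eef_rot']).as_matrix()
    return T@H[:3,3]+s['ee_pos'],T@H[:3,:3]@p
def plane(c,u,v,z,s=None):
    o,d=ray(c,u,v,s);return o+d*(z-o[2])/d[2]
def tri(a,b):
    (o,d),(p,e)=a,b;k=np.linalg.lstsq(np.c_[d,-e],p-o,rcond=None)[0]
    return (o+k[0]*d+p+k[1]*e)/2,np.linalg.norm(o+k[0]*d-p-k[1]*e)
E
python3 - <<'E'
import pickle,numpy as np;from h import *
np.set_printoptions(precision=4,suppress=True)
d=pickle.load(open('d0.pkl','rb'))
f=lambda n,u,v,z:print(n,u,v,plane(d[n],(u+.5)/1.5-.5,(v+.5)/1.5-.5,z))
print('bar')
for p in [(389,350,.068),(465,348,.068),(389,414,0),(464,413,0)]:f('side',*p)
for p in [(297,267,.068),(303,275,.068),(351,263,.068),(330,256,.068),(303,306,0),(351,293,0)]:f('scene',*p)
print('base')
for p in [(327,357,.01),(435,446,.01),(515,406,.01)]:f('scene',*p)
for p in [(386,345,.01),(481,342,.01)]:f('side',*p)
print('post')
f('scene',416,302,.082);f('side',398,276,.082)
print('jaw top');
for p in [(362,364,.036),(418,344,.036),(424,407,.036),(480,382,.036),(435,410,.036)]:f('scene',*p)
E
```

```text
bar
side 389 350 [ 0.5525 -0.0812  0.068 ]
side 465 348 [ 0.4707 -0.085   0.068 ]
side 389 414 [ 0.552  -0.0638  0.    ]
side 464 413 [ 0.4707 -0.0638  0.    ]
scene 297 267 [ 0.4673 -0.0687  0.068 ]
scene 303 275 [ 0.4613 -0.0983  0.068 ]
scene 351 263 [ 0.5416 -0.0989  0.068 ]
scene 330 256 [ 0.5288 -0.059   0.068 ]
scene 303 306 [ 0.4755 -0.0657  0.    ]
scene 351 293 [ 0.5606 -0.0675  0.    ]
base
scene 327 357 [ 0.4247 -0.2263  0.01  ]
scene 435 446 [ 0.4311 -0.4403  0.01  ]
scene 515 406 [ 0.552  -0.4364  0.01  ]
side 386 345 [ 0.549  -0.2129  0.01  ]
side 481 342 [ 0.4259 -0.2203  0.01  ]
post
scene 416 302 [ 0.5283 -0.2755  0.082 ]
side 398 276 [ 0.5321 -0.2707  0.082 ]
jaw top
scene 362 364 [ 0.4313 -0.2993  0.036 ]
scene 418 344 [ 0.5157 -0.299   0.036 ]
scene 424 407 [ 0.4406 -0.4077  0.036 ]
scene 480 382 [ 0.5236 -0.4054  0.036 ]
scene 435 410 [ 0.4472 -0.4184  0.036 ]
```

```bash
python3 -m crank '[{"dx":-0.6,"dy":-0.8,"az":-1,"claw":-1},{"dx":-0.8,"dy":-1,"az":-1,"claw":-1},{"dx":-0.8,"dy":-1,"az":-1,"claw":-1},{"dx":-0.8,"dy":-1,"claw":-1},{"dx":-0.8,"dy":-1,"claw":-1},{"dx":-0.8,"dy":-1,"claw":-1},{"dx":-0.8,"dy":-1,"claw":-1},{"dx":-0.8,"dy":-1,"claw":-1}]'; python3 -m crank '[{"dx":-0.5,"dy":-1,"claw":-1},{"dx":-0.5,"dy":-1,"claw":-1},{"dx":-0.4,"dy":-1,"claw":-1},{"dx":-0.4,"dy":-1,"claw":-1},{"dx":-0.4,"dy":-1,"claw":-1},{"dx":-0.4,"dy":-1,"claw":-1},{"dy":-1,"claw":-1},{"dy":-1,"claw":-1}]'
```

```text
invalid input at $[0]: expected keys claw, dx, dy, dz, ax, ay, az
invalid input at $[0]: expected keys claw, dx, dy, dz, ax, ay, az
```

```bash
python3 -m crank '[{"claw":-1,"dx":-0.6,"dy":-0.8,"dz":0,"ax":0,"ay":0,"az":-1},{"claw":-1,"dx":-0.8,"dy":-1,"dz":0,"ax":0,"ay":0,"az":-1},{"claw":-1,"dx":-0.8,"dy":-1,"dz":0,"ax":0,"ay":0,"az":-1},{"claw":-1,"dx":-0.8,"dy":-1,"dz":0,"ax":0,"ay":0,"az":0},{"claw":-1,"dx":-0.8,"dy":-1,"dz":0,"ax":0,"ay":0,"az":0},{"claw":-1,"dx":-0.8,"dy":-1,"dz":0,"ax":0,"ay":0,"az":0},{"claw":-1,"dx":-0.8,"dy":-1,"dz":0,"ax":0,"ay":0,"az":0},{"claw":-1,"dx":-0.8,"dy":-1,"dz":0,"ax":0,"ay":0,"az":0}]'; python3 -m crank '[{"claw":-1,"dx":-0.5,"dy":-1,"dz":0,"ax":0,"ay":0,"az":0},{"claw":-1,"dx":-0.5,"dy":-1,"dz":0,"ax":0,"ay":0,"az":0},{"claw":-1,"dx":-0.4,"dy":-1,"dz":0,"ax":0,"ay":0,"az":0},{"claw":-1,"dx":-0.4,"dy":-1,"dz":0,"ax":0,"ay":0,"az":0},{"claw":-1,"dx":-0.4,"dy":-1,"dz":0,"ax":0,"ay":0,"az":0},{"claw":-1,"dx":-0.4,"dy":-1,"dz":0,"ax":0,"ay":0,"az":0},{"claw":-1,"dx":0,"dy":-1,"dz":0,"ax":0,"ay":0,"az":0},{"claw":-1,"dx":0,"dy":-1,"dz":0,"ax":0,"ay":0,"az":0}]'
```

```text
time: 0.77
ee_pos: [0.3611, 0.348, 0.2334]
eef_rot: [-0.001, 1.0, 0.0, -0.0]
ft_force: [0.3, 0.7, -0.2]
width: 0.0873
grip_force: 0.0
time: 1.43
ee_pos: [0.4386, 0.1082, 0.2332]
eef_rot: [-0.0, 1.0, -0.0, -0.0]
ft_force: [0.5, 0.4, 0.5]
width: 0.087
grip_force: 0.0
```

```bash
python3 -m crank '[{"claw":-1,"dx":-0.4,"dy":-1,"dz":0,"ax":0,"ay":0,"az":0},{"claw":-1,"dx":-0.4,"dy":-1,"dz":0,"ax":0,"ay":0,"az":0},{"claw":-1,"dx":-0.4,"dy":-1,"dz":0,"ax":0,"ay":0,"az":0},{"claw":-1,"dx":-0.4,"dy":-1,"dz":0,"ax":0,"ay":0,"az":0},{"claw":-1,"dx":-0.4,"dy":-1,"dz":0,"ax":0,"ay":0,"az":0},{"claw":-1,"dx":-0.4,"dy":-1,"dz":0,"ax":0,"ay":0,"az":0},{"claw":-1,"dx":0,"dy":-0.3,"dz":0,"ax":0,"ay":0,"az":0},{"claw":-1,"dx":0,"dy":0,"dz":0,"ax":0,"ay":0,"az":0}]'
cat > shot.py <<'E'
import sys,pickle,cv2
from bench import r
s=r.read_state();c=r.camera('wrist');n=sys.argv[1]
pickle.dump((s,c),open(n+'.pkl','wb'))
cv2.imwrite(f'pics/{n}.png',cv2.resize(c['color'][:,:,::-1],(768,576),interpolation=cv2.INTER_CUBIC))
print(s['ee_pos'],c['hand_eye'].round(3).tolist(),c['mtx'][0,0],c['k1'])
E
python3 shot.py w1
```

```text
time: 2.1
ee_pos: [0.5106, -0.082, 0.2332]
eef_rot: [0.002, 1.0, -0.001, -0.0]
ft_force: [0.2, -0.1, -0.6]
width: 0.0872
grip_force: 0.0
[ 0.51060243 -0.08198128  0.23319186] [[-0.0, -0.967, -0.256, 0.07], [1.0, -0.0, -0.0, -0.0], [0.0, -0.256, 0.967, -0.152], [0.0, 0.0, 0.0, 1.0]] 305.28885222593306 -0.07762538150719493
```

View pics/w1.png

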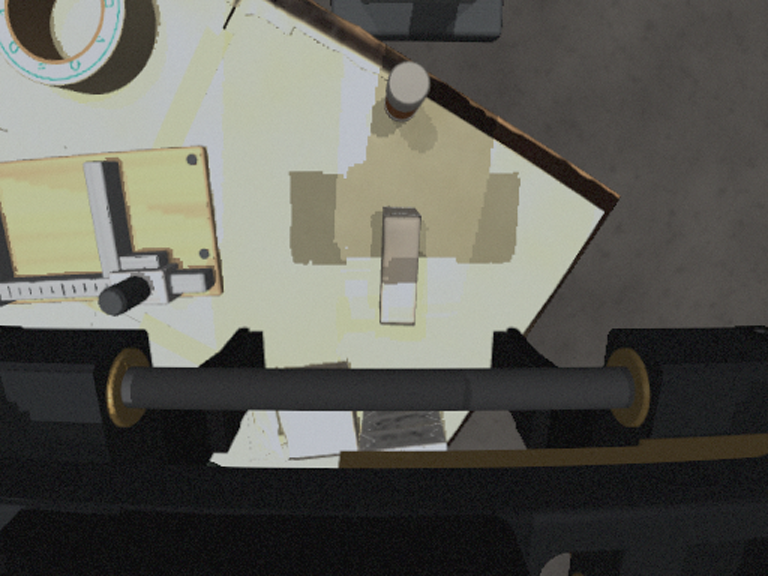

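The wrist view shows the bar's top face with corners at about (384,215), (420,216), (415,324) and (380,322). The post top is near (112,301), and the caliper base corners are at (206,147) and (221,293).

```bash
cat > px.py <<'E'
import pickle,sys,numpy as np;from h import *
np.set_printoptions(precision=4,suppress=True)
s,c=pickle.load(open(sys.argv[1]+'.pkl','rb'))
for a in sys.argv[2:]:
    u,v,z=map(float,a.split(','));print(a,plane(c,(u+.5)/1.5-.5,(v+.5)/1.5-.5,z,s))
E
python3 px.py w1 384,215,.068 420,216,.068 415,324,.068 380,322,.068 206,147,.01 221,293,.01 112,301,.082
```

```text
384,215,.068 [ 0.473 -0.078  0.068]
420,216,.068 [ 0.4737 -0.0532  0.068 ]
415,324,.068 [ 0.5524 -0.0553  0.068 ]
380,322,.068 [ 0.5507 -0.081   0.068 ]
206,147,.01 [ 0.4235 -0.2193  0.01  ]
221,293,.01 [ 0.5444 -0.2172  0.01  ]
112,301,.082 [ 0.5302 -0.2713  0.082 ]
```

```bash
python3 -m crank '[{"claw":-1,"dx":0,"dy":0.5,"dz":0.5,"ax":0,"ay":0,"az":0.3},{"claw":-1,"dx":0,"dy":0,"dz":1,"ax":0,"ay":0,"az":0},{"claw":-1,"dx":0,"dy":0,"dz":1,"ax":0,"ay":0,"az":0},{"claw":-1,"dx":0,"dy":0,"dz":0.8,"ax":0,"ay":0,"az":0},{"claw":-1,"dx":0,"dy":0,"dz":0,"ax":0,"ay":0,"az":0}]'; python3 shot.py w2
```

```text
time: 2.57
ee_pos: [0.5078, -0.0614, 0.1302]
eef_rot: [0.014, 1.0, 0.0, -0.004]
ft_force: [-0.3, 0.3, -0.6]
width: 0.0873
grip_force: 0.0
[ 0.50776376 -0.06144345  0.13018881] [[-0.0, -0.967, -0.256, 0.07], [1.0, -0.0, -0.0, -0.0], [0.0, -0.256, 0.967, -0.152], [0.0, 0.0, 0.0, 1.0]] 305.28885222593306 -0.07762538150719493
```

View pics/w2.png

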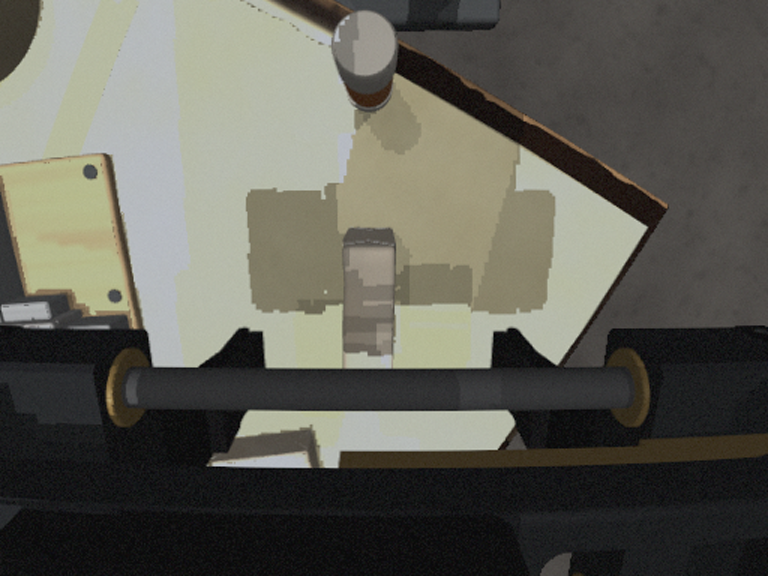

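The view shows the bar's near top edge from (344,247) to (394,246). It sits between the fingers, slightly left of their centre.

```bash
python3 px.py w2 344,247,.068 394,246,.068 344,340,.068 395,340,.068; python3 -m crank '[{"claw":-1,"dx":-0.15,"dy":-0.1,"dz":0.9,"ax":0,"ay":0,"az":0},{"claw":-1,"dx":0,"dy":-0.1,"dz":0.9,"ax":0,"ay":0,"az":0},{"claw":-1,"dx":0,"dy":0,"dz":0.9,"ax":0,"ay":0,"az":0},{"claw":-1,"dx":0,"dy":0,"dz":0,"ax":0,"ay":0,"az":0},{"claw":-1,"dx":0,"dy":0,"dz":0,"ax":0,"ay":0,"az":0}]'
```

```text
344,247,.068 [ 0.4738 -0.0768  0.068 ]
394,246,.068 [ 0.474  -0.0532  0.068 ]
344,340,.068 [ 0.5207 -0.079   0.068 ]
395,340,.068 [ 0.5214 -0.0535  0.068 ]
time: 3.03
ee_pos: [0.5154, -0.0693, 0.0545]
eef_rot: [0.015, 1.0, 0.0, -0.0]
ft_force: [0.3, -0.6, 0.7]
width: 0.0871
grip_force: 0.0
```

```bash
python3 -m crank '[{"claw":-1,"dx":0.05,"dy":0.1,"dz":0.3,"ax":0,"ay":0,"az":0},{"claw":0.3,"dx":0,"dy":0,"dz":0,"ax":0,"ay":0,"az":0},{"claw":1,"dx":0,"dy":0,"dz":0,"ax":0,"ay":0,"az":0},{"claw":1,"dx":0,"dy":0,"dz":0,"ax":0,"ay":0,"az":0},{"claw":1,"dx":0,"dy":0,"dz":0,"ax":0,"ay":0,"az":0},{"claw":1,"dx":0,"dy":0,"dz":0,"ax":0,"ay":0,"az":0},{"claw":1,"dx":0,"dy":0,"dz":0,"ax":0,"ay":0,"az":0},{"claw":1,"dx":0,"dy":0,"dz":0,"ax":0,"ay":0,"az":0}]' 15
```

```text
time: 3.7
ee_pos: [0.5138, -0.0671, 0.0446]
eef_rot: [0.015, 1.0, 0.0, 0.0]
ft_force: [-0.0, 0.7, -0.4]
width: 0.0478
grip_force: 0.0
```

```bash
python3 -m crank '[{"claw":1,"dx":0,"dy":0,"dz":0,"ax":0,"ay":0,"az":0},{"claw":1,"dx":0,"dy":0,"dz":0,"ax":0,"ay":0,"az":0},{"claw":1,"dx":0,"dy":0,"dz":0,"ax":0,"ay":0,"az":0},{"claw":1,"dx":0,"dy":0,"dz":0,"ax":0,"ay":0,"az":0},{"claw":1,"dx":0,"dy":0,"dz":0,"ax":0,"ay":0,"az":0},{"claw":1,"dx":0,"dy":0,"dz":0,"ax":0,"ay":0,"az":0},{"claw":1,"dx":0,"dy":0,"dz":0,"ax":0,"ay":0,"az":0},{"claw":1,"dx":0,"dy":0,"dz":0,"ax":0,"ay":0,"az":0}]'
```

```text
time: 4.37
ee_pos: [0.5137, -0.067, 0.0445]
eef_rot: [0.015, 1.0, 0.0, -0.0]
ft_force: [0.2, 0.7, -0.2]
width: 0.0264
grip_force: 14.9
```

```bash
python3 -m crank '[{"claw":1,"dx":0,"dy":0,"dz":-1,"ax":0,"ay":0,"az":0},{"claw":1,"dx":0,"dy":0,"dz":-1,"ax":0,"ay":0,"az":0},{"claw":1,"dx":0,"dy":0,"dz":-1,"ax":0,"ay":0,"az":0},{"claw":1,"dx":0,"dy":-0.5,"dz":-1,"ax":0,"ay":0,"az":0},{"claw":1,"dx":0,"dy":-1,"dz":-1,"ax":0,"ay":0,"az":-0.4},{"claw":1,"dx":0,"dy":-1,"dz":-0.5,"ax":0,"ay":0,"az":-0.4},{"claw":1,"dx":0,"dy":-1,"dz":0,"ax":0,"ay":0,"az":0},{"claw":1,"dx":0,"dy":-1,"dz":0,"ax":0,"ay":0,"az":0}]'; python3 -m crank '[{"claw":1,"dx":0.2,"dy":-1,"dz":0,"ax":0,"ay":0,"az":0},{"claw":1,"dx":0.2,"dy":-1,"dz":0,"ax":0,"ay":0,"az":0},{"claw":1,"dx":0.2,"dy":-1,"dz":0,"ax":0,"ay":0,"az":0},{"claw":1,"dx":0,"dy":-1,"dz":0,"ax":0,"ay":0,"az":0},{"claw":1,"dx":0,"dy":-0.5,"dz":0,"ax":0,"ay":0,"az":0},{"claw":1,"dx":0,"dy":0,"dz":0,"ax":0,"ay":0,"az":0},{"claw":1,"dx":0,"dy":0,"dz":0,"ax":0,"ay":0,"az":0}]'; python3 shot.py w3
```

```text
time: 5.03
ee_pos: [0.5164, -0.2028, 0.2103]
eef_rot: [-0.027, 1.0, 0.0, 0.001]
ft_force: [-0.5, 0.0, -1.9]
width: 0.0265
grip_force: 15.0
time: 5.62
ee_pos: [0.5047, -0.3377, 0.2084]
eef_rot: [-0.026, 1.0, 0.0, -0.001]
ft_force: [-0.1, 1.3, -1.4]
width: 0.0265
grip_force: 14.9
[ 0.50471944 -0.33774629  0.20844128] [[-0.0, -0.967, -0.256, 0.07], [1.0, -0.0, -0.0, -0.0], [0.0, -0.256, 0.967, -0.152], [0.0, 0.0, 0.0, 1.0]] 305.28885222593306 -0.07762538150719493
```

View pics/w3.png

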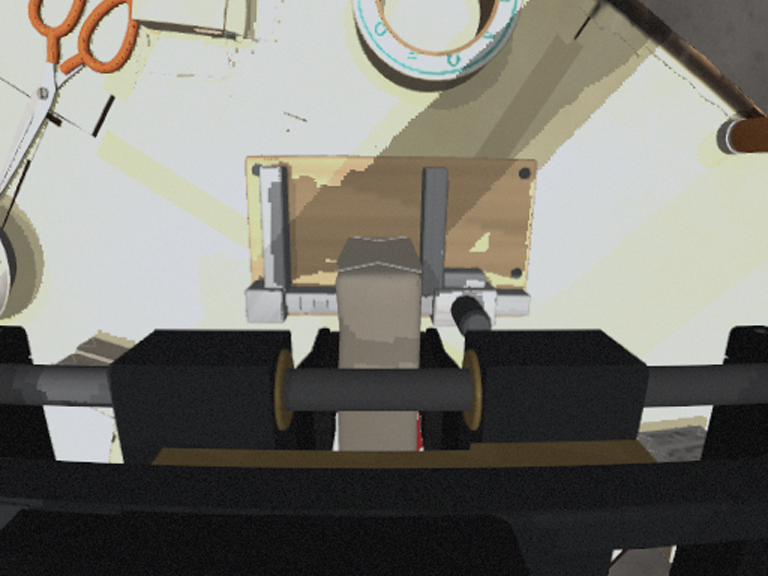

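The wrist view shows the bar held and the caliper almost square to the tool. The base's near edge runs from (247,157) to (536,159), the fixed jaw is at x 261–289 and the moving jaw at 423–447. I'll zoom in to read the edges.

Run:
```python
import pickle,cv2
s,c=pickle.load(open('w3.pkl','rb'))
cv2.imwrite('pics/w3z.png',cv2.resize(c['color'][100:220,160:360,::-1],(800,480),interpolation=cv2.INTER_NEAREST))
```

```text
(no output)
```

View pics/w3z.png

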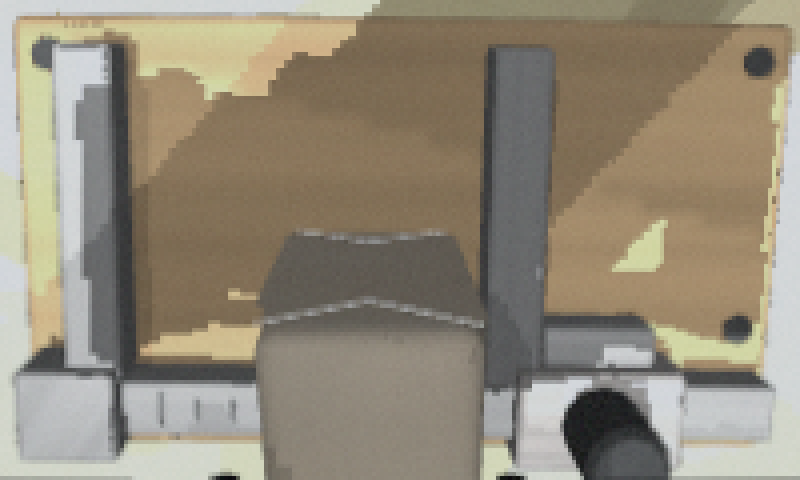

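Run:
```python
import pickle;from h import *
np.set_printoptions(precision=4,suppress=True)
s,c=pickle.load(open('w3.pkl','rb'))
P=lambda U,V,z:plane(c,160+(U+.5)/4-.5,100+(V+.5)/4-.5,z,s)
F=[P(109,46,.036),P(119,365,.036)];B=[P(125,46,.01),P(133,360,.01)];M=[P(493,48,.036),P(487,385,.036)]
E_=[P(16,18,.01),P(789,28,.01)];po=P(628,458,.082)
for n,a in zip(['fix top','fix bot','mov top','base'],[F,B,M,E_]):
    d=a[1]-a[0];print(n,a[0],a[1],'ang',np.arctan2(d[1],d[0]),np.linalg.norm(d))
print('post',po)
q=Ro.from_quat(s['eef_rot']).as_matrix();print('tool yaw',np.arctan2(-q[0,1],q[1,1]),'tilt',q[:2,2])
zt=s['ee_pos'][2]-.0445
for p in [(300,234,zt),(450,234,zt),(260,320,zt+.068),(482,325,zt+.068)]:print(P(*p))
```

```text
fix top [ 0.438  -0.4087  0.036 ] [ 0.5234 -0.4058  0.036 ] ang 0.03416852393953363 0.08547134754692264
fix bot [ 0.438  -0.4096  0.01  ] [ 0.5287 -0.4067  0.01  ] ang 0.03123275516900819 0.09075373343703794
mov top [ 0.4336 -0.3094  0.036 ] [ 0.5239 -0.3042  0.036 ] ang 0.05751716783983522 0.09044120840492408
base [ 0.4316 -0.4403  0.01  ] [ 0.4229 -0.224   0.01  ] ang 1.6110756281235359 0.21648966688289872
post [ 0.5277 -0.274   0.082 ]
tool yaw 0.05187431864770747 tilt [-0.0012  0.0001]
[ 0.465  -0.3512  0.1639]
[ 0.4637 -0.3269  0.1639]
[ 0.4641 -0.3518  0.2319]
[ 0.4634 -0.3279  0.2319]
```

```bash
python3 -m crank '[{"claw":1,"dx":0.43,"dy":-0.84,"dz":0,"ax":0,"ay":0,"az":0.11},{"claw":1,"dx":0.43,"dy":-0.84,"dz":0,"ax":0,"ay":0,"az":0},{"claw":1,"dx":0,"dy":0,"dz":1,"ax":0,"ay":0,"az":0},{"claw":1,"dx":0,"dy":0,"dz":1,"ax":0,"ay":0,"az":0},{"claw":1,"dx":0,"dy":0,"dz":1,"ax":0,"ay":0,"az":0},{"claw":1,"dx":0,"dy":0,"dz":0.5,"ax":0,"ay":0,"az":0},{"claw":1,"dx":0,"dy":0,"dz":0,"ax":0,"ay":0,"az":0},{"claw":1,"dx":0,"dy":0,"dz":0,"ax":0,"ay":0,"az":0}]'
```

```text
time: 6.33
ee_pos: [0.4824, -0.3873, 0.1039]
eef_rot: [-0.022, 1.0, 0.001, -0.0]
ft_force: [0.5, -0.1, -1.1]
width: 0.0262
grip_force: 14.9
```

```bash
python3 -m crank '[{"claw":1,"dx":0,"dy":0,"dz":0.8,"ax":0,"ay":0,"az":0.04},{"claw":1,"dx":0,"dy":0,"dz":0.7,"ax":0,"ay":0,"az":0},{"claw":1,"dx":0,"dy":0,"dz":0,"ax":0,"ay":0,"az":0},{"claw":1,"dx":0,"dy":0,"dz":0,"ax":0,"ay":0,"az":0}]'; python3 -m crank '[{"claw":1,"dx":0,"dy":-0.05,"dz":0.03,"ax":0,"ay":0,"az":0},{"claw":1,"dx":0,"dy":0,"dz":0,"ax":0,"ay":0,"az":0}]'; python3 -m crank '[{"claw":1,"dx":0,"dy":-0.05,"dz":0.03,"ax":0,"ay":0,"az":0},{"claw":1,"dx":0,"dy":0,"dz":0,"ax":0,"ay":0,"az":0}]'
```

```text
time: 6.67
ee_pos: [0.4825, -0.3884, 0.0601]
eef_rot: [-0.019, 1.0, 0.0, 0.0]
ft_force: [0.8, -0.2, -1.0]
width: 0.0265
grip_force: 14.9
time: 6.83
ee_pos: [0.4829, -0.3911, 0.0601]
eef_rot: [-0.019, 1.0, -0.001, 0.001]
ft_force: [0.1, -0.3, -0.9]
width: 0.0262
grip_force: 14.9
time: 7.0
ee_pos: [0.4824, -0.3923, 0.0581]
eef_rot: [-0.019, 1.0, -0.0, 0.001]
ft_force: [0.3, 0.4, -1.5]
width: 0.0261
grip_force: 14.9
```

```bash
python3 -m crank '[{"claw":1,"dx":0,"dy":0,"dz":0.07,"ax":0,"ay":0,"az":0},{"claw":1,"dx":0,"dy":0,"dz":0,"ax":0,"ay":0,"az":0}]'; python3 -m crank '[{"claw":1,"dx":0,"dy":0,"dz":0.05,"ax":0,"ay":0,"az":0},{"claw":1,"dx":0,"dy":0,"dz":0,"ax":0,"ay":0,"az":0}]';  python3 -m crank '[{"claw":1,"dx":0,"dy":-0.03,"dz":0,"ax":0,"ay":0,"az":0},{"claw":1,"dx":0,"dy":0,"dz":0,"ax":0,"ay":0,"az":0}]'
```

```text
time: 7.17
ee_pos: [0.482, -0.3916, 0.0549]
eef_rot: [-0.019, 1.0, 0.0, -0.0]
ft_force: [0.5, 0.7, -1.1]
width: 0.0267
grip_force: 14.9
time: 7.33
ee_pos: [0.4822, -0.3916, 0.0542]
eef_rot: [-0.019, 1.0, 0.0, 0.0]
ft_force: [-2.4, 2.9, 6.4]
width: 0.0264
grip_force: 15.0
time: 7.5
ee_pos: [0.4825, -0.3923, 0.0542]
eef_rot: [-0.019, 1.0, 0.0, 0.0]
ft_force: [-1.2, 3.2, 7.0]
width: 0.0261
grip_force: 15.0
```

```bash
python3 -m crank '[{"claw":1,"dx":0,"dy":-0.04,"dz":-0.02,"ax":0,"ay":0,"az":0},{"claw":1,"dx":0,"dy":0,"dz":0,"ax":0,"ay":0,"az":0}]'; python3 -m crank '[{"claw":1,"dx":0,"dy":-0.04,"dz":0,"ax":0,"ay":0,"az":0},{"claw":1,"dx":0,"dy":0,"dz":0,"ax":0,"ay":0,"az":0}]'
```

```text
time: 7.67
ee_pos: [0.4824, -0.3933, 0.0543]
eef_rot: [-0.019, 1.0, 0.001, 0.0]
ft_force: [-1.4, 4.8, 3.1]
width: 0.0263
grip_force: 15.0
time: 7.83
ee_pos: [0.4824, -0.3934, 0.0542]
eef_rot: [-0.02, 1.0, 0.002, -0.0]
ft_force: [-2.9, 8.9, 7.2]
width: 0.026
grip_force: 15.0
```

```bash
python3 -m crank '[{"claw":1,"dx":0,"dy":0.03,"dz":-0.01,"ax":0,"ay":0,"az":0},{"claw":-0.3,"dx":0,"dy":0,"dz":0,"ax":0,"ay":0,"az":0},{"claw":-0.3,"dx":0,"dy":0,"dz":0,"ax":0,"ay":0,"az":0},{"claw":-0.3,"dx":0,"dy":0,"dz":0,"ax":0,"ay":0,"az":0},{"claw":-0.3,"dx":0,"dy":0,"dz":0,"ax":0,"ay":0,"az":0},{"claw":-0.3,"dx":0,"dy":0,"dz":0,"ax":0,"ay":0,"az":0},{"claw":-0.3,"dx":0,"dy":0,"dz":0,"ax":0,"ay":0,"az":0}]'
```

```text
time: 8.42
ee_pos: [0.4821, -0.3943, 0.0545]
eef_rot: [-0.019, 1.0, -0.0, 0.0]
ft_force: [0.3, -0.4, 0.6]
width: 0.0541
grip_force: 0.0
```

```bash
python3 -m crank '[{"claw":-0.3,"dx":0,"dy":0,"dz":-0.6,"ax":0,"ay":0,"az":0},{"claw":-0.3,"dx":0,"dy":0,"dz":-1,"ax":0,"ay":0,"az":0},{"claw":-0.3,"dx":0,"dy":0,"dz":-1,"ax":0,"ay":0,"az":0},{"claw":1,"dx":0,"dy":0,"dz":-1,"ax":0,"ay":0,"az":0},{"claw":1,"dx":-0.3,"dy":1,"dz":-1,"ax":0,"ay":0,"az":0},{"claw":1,"dx":-0.3,"dy":1,"dz":0,"ax":0,"ay":0,"az":0},{"claw":1,"dx":-0.3,"dy":1,"dz":0,"ax":0,"ay":0,"az":0}]' 10;  python3 -m crank '[{"claw":1,"dx":-0.3,"dy":1,"dz":0,"ax":0,"ay":0,"az":0},{"claw":1,"dx":-0.3,"dy":1,"dz":0,"ax":0,"ay":0,"az":0},{"claw":1,"dx":-0.3,"dy":0.3,"dz":0,"ax":0,"ay":0,"az":0},{"claw":1,"dx":0,"dy":0,"dz":0,"ax":0,"ay":0,"az":0},{"claw":1,"dx":0,"dy":0,"dz":0,"ax":0,"ay":0,"az":0},{"claw":1,"dx":0,"dy":0,"dz":0,"ax":0,"ay":0,"az":0},{"claw":1,"dx":0,"dy":0,"dz":0,"ax":0,"ay":0,"az":0},{"claw":1,"dx":0,"dy":0,"dz":0,"ax":0,"ay":0,"az":0}]'; python3 shot.py w4
```

```text
time: 9.0
ee_pos: [0.5061, -0.3045, 0.1933]
eef_rot: [-0.018, 1.0, -0.001, 0.002]
ft_force: [0.6, -0.4, -0.3]
width: 0.0374
grip_force: 0.0
time: 9.67
ee_pos: [0.5291, -0.2359, 0.1913]
eef_rot: [-0.018, 1.0, -0.0, -0.0]
ft_force: [0.4, 0.1, -0.2]
width: 0.0007
grip_force: 0.0
[ 0.52911167 -0.23587643  0.19130342] [[-0.0, -0.967, -0.256, 0.07], [1.0, -0.0, -0.0, -0.0], [0.0, -0.256, 0.967, -0.152], [0.0, 0.0, 0.0, 1.0]] 305.28885222593306 -0.07762538150719493
```

View pics/w4.png

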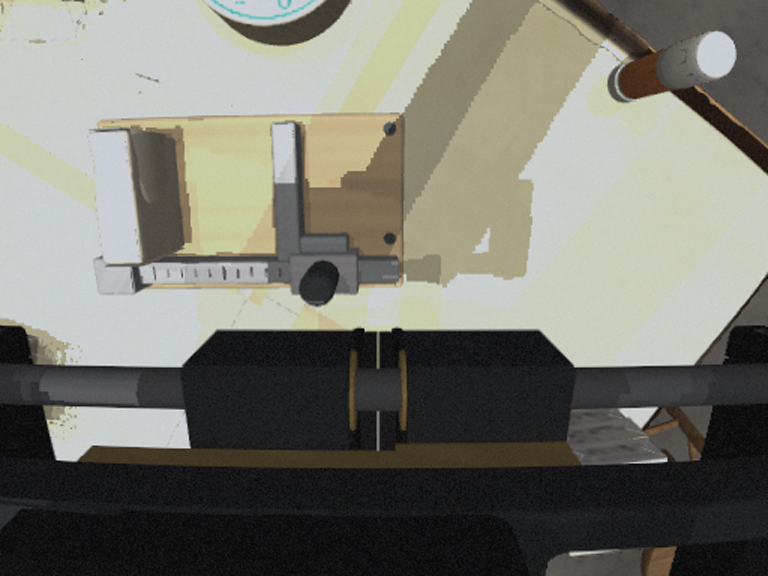

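The bar stands upright against the fixed jaw. The moving jaw is square, with its post top at about (318,286). Next I lower the closed fingers beside the post.

```bash
python3 px.py w4 319,288,.082 133,130,.078 145,263,.078 106,131,.078; python3 -m crank '[{"claw":1,"dx":0,"dy":0,"dz":1,"ax":0,"ay":0,"az":0},{"claw":1,"dx":0,"dy":0,"dz":1,"ax":0,"ay":0,"az":0},{"claw":1,"dx":0,"dy":0,"dz":1,"ax":0,"ay":0,"az":0},{"claw":1,"dx":0,"dy":0,"dz":1,"ax":0,"ay":0,"az":0},{"claw":1,"dx":0,"dy":0,"dz":0.3,"ax":0,"ay":0,"az":0},{"claw":1,"dx":0,"dy":0,"dz":0,"ax":0,"ay":0,"az":0},{"claw":1,"dx":0,"dy":0,"dz":0,"ax":0,"ay":0,"az":0}]'
```

```text
319,288,.082 [ 0.5299 -0.2709  0.082 ]
133,130,.078 [ 0.4421 -0.3781  0.078 ]
145,263,.078 [ 0.5191 -0.3771  0.078 ]
106,131,.078 [ 0.4427 -0.3943  0.078 ]
time: 10.3
ee_pos: [0.53, -0.235, 0.0632]
eef_rot: [-0.019, 1.0, -0.0, 0.0]
ft_force: [-0.2, -0.6, 0.2]
width: 0.0007
grip_force: 0.0
```

```bash
python3 -m crank '[{"claw":1,"dx":0,"dy":-0.2,"dz":0,"ax":0,"ay":0,"az":0},{"claw":1,"dx":0,"dy":-0.2,"dz":0,"ax":0,"ay":0,"az":0},{"claw":1,"dx":0,"dy":-0.2,"dz":0,"ax":0,"ay":0,"az":0},{"claw":1,"dx":0,"dy":-0.2,"dz":0,"ax":0,"ay":0,"az":0},{"claw":1,"dx":0,"dy":0,"dz":0,"ax":0,"ay":0,"az":0}]'; python3 -m crank '[{"claw":1,"dx":0,"dy":-0.2,"dz":0,"ax":0,"ay":0,"az":0},{"claw":1,"dx":0,"dy":-0.2,"dz":0,"ax":0,"ay":0,"az":0},{"claw":1,"dx":0,"dy":-0.2,"dz":0,"ax":0,"ay":0,"az":0},{"claw":1,"dx":0,"dy":-0.2,"dz":0,"ax":0,"ay":0,"az":0},{"claw":1,"dx":0,"dy":-0.2,"dz":0,"ax":0,"ay":0,"az":0},{"claw":1,"dx":0,"dy":-0.2,"dz":0,"ax":0,"ay":0,"az":0},{"claw":1,"dx":0,"dy":-0.1,"dz":0,"ax":0,"ay":0,"az":0},{"claw":1,"dx":0,"dy":0,"dz":0,"ax":0,"ay":0,"az":0}]'
```

```text
time: 10.72
ee_pos: [0.5309, -0.2602, 0.0631]
eef_rot: [-0.018, 1.0, -0.0, 0.001]
ft_force: [0.9, 0.2, -0.1]
width: 0.0006
grip_force: 0.0
time: 11.38
ee_pos: [0.5317, -0.2985, 0.0622]
eef_rot: [-0.018, 1.0, -0.0, -0.0]
ft_force: [-0.4, 0.8, -0.2]
width: 0.0006
grip_force: 0.0
```

```bash
python3 shot.py w5
```

```text
[ 0.53173619 -0.29852789  0.06217798] [[-0.0, -0.967, -0.256, 0.07], [1.0, -0.0, -0.0, -0.0], [0.0, -0.256, 0.967, -0.152], [0.0, 0.0, 0.0, 1.0]] 305.28885222593306 -0.07762538150719493
```

View pics/w5.png

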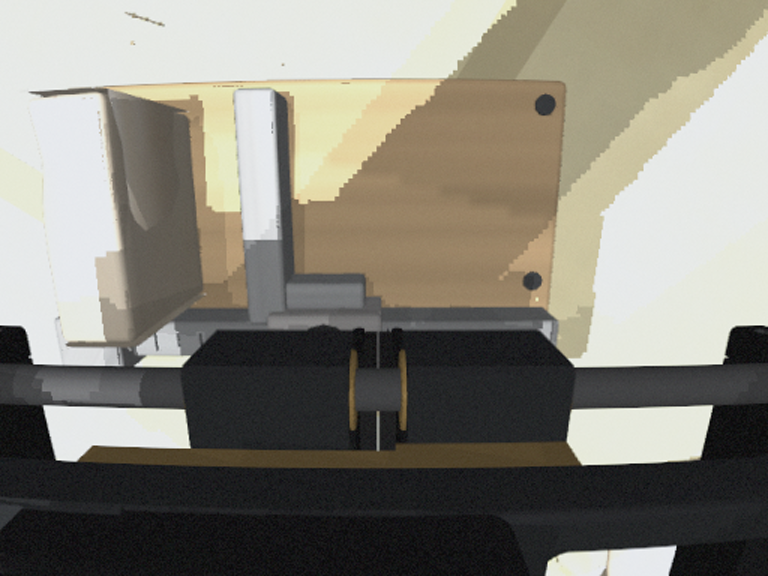

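The jaw is sliding and still square. Its inner top edge runs from (234,92) to (248,320), and the bar's foot is at about (190,112) to (203,295).

```bash
python3 px.py w5 234,92,.036 248,320,.036 190,112,.01 204,295,.01 105,92,.078 132,345,.078; python3 -m crank '[{"claw":1,"dx":0,"dy":-0.2,"dz":0,"ax":0,"ay":0,"az":0},{"claw":1,"dx":0,"dy":-0.2,"dz":0,"ax":0,"ay":0,"az":0},{"claw":1,"dx":0,"dy":0,"dz":0,"ax":0,"ay":0,"az":0}]'
```

```text
234,92,.036 [ 0.4362 -0.3554  0.036 ]
248,320,.036 [ 0.5247 -0.3527  0.036 ]
190,112,.01 [ 0.441  -0.3827  0.01  ]
204,295,.01 [ 0.5224 -0.3807  0.01  ]
105,92,.078 [ 0.4424 -0.3807  0.078 ]
132,345,.078 [ 0.5201 -0.3795  0.078 ]
time: 11.68
ee_pos: [0.5322, -0.3107, 0.0623]
eef_rot: [-0.018, 1.0, -0.0, -0.0]
ft_force: [-0.5, 0.6, 0.0]
width: 0.0004
grip_force: 0.2
```

```bash
python3 -m crank '[{"claw":1,"dx":0,"dy":-0.15,"dz":0,"ax":0,"ay":0,"az":0},{"claw":1,"dx":0,"dy":-0.15,"dz":0,"ax":0,"ay":0,"az":0},{"claw":1,"dx":0,"dy":0,"dz":0,"ax":0,"ay":0,"az":0}]';python3 -m crank '[{"claw":1,"dx":0,"dy":-0.05,"dz":0,"ax":0,"ay":0,"az":0},{"claw":1,"dx":0,"dy":0,"dz":0,"ax":0,"ay":0,"az":0}]';python3 -m crank '[{"claw":1,"dx":0,"dy":-0.04,"dz":0,"ax":0,"ay":0,"az":0},{"claw":1,"dx":0,"dy":0,"dz":0,"ax":0,"ay":0,"az":0}]'
```

```text
time: 11.93
ee_pos: [0.5328, -0.3195, 0.0624]
eef_rot: [-0.019, 1.0, -0.0, 0.0]
ft_force: [0.9, 0.5, -0.1]
width: 0.0006
grip_force: 0.2
time: 12.1
ee_pos: [0.533, -0.3201, 0.0623]
eef_rot: [-0.019, 1.0, -0.0, -0.0]
ft_force: [0.2, 0.3, 0.5]
width: 0.0006
grip_force: 0.3
time: 12.27
ee_pos: [0.5331, -0.321, 0.0623]
eef_rot: [-0.019, 1.0, 0.0, -0.0]
ft_force: [-0.8, 1.5, 1.3]
width: 0.0005
grip_force: 0.6
```

```bash
S='';python3 -m crank '[{"claw":1,"dx":0,"dy":-0.04,"dz":0,"ax":0,"ay":0,"az":0},{"claw":1,"dx":0,"dy":0,"dz":0,"ax":0,"ay":0,"az":0}]';python3 -m crank '[{"claw":1,"dx":0,"dy":-0.04,"dz":0,"ax":0,"ay":0,"az":0},{"claw":1,"dx":0,"dy":0,"dz":0,"ax":0,"ay":0,"az":0}]';python3 -m crank '[{"claw":1,"dx":0,"dy":-0.04,"dz":0,"ax":0,"ay":0,"az":0},{"claw":1,"dx":0,"dy":0,"dz":0,"ax":0,"ay":0,"az":0}]'
```

```text
time: 12.43
ee_pos: [0.5331, -0.3223, 0.0623]
eef_rot: [-0.019, 1.0, 0.0, -0.0]
ft_force: [-0.4, 1.1, 0.9]
width: 0.0005
grip_force: 0.7
time: 12.6
ee_pos: [0.5331, -0.3236, 0.0623]
eef_rot: [-0.019, 1.0, -0.0, 0.0]
ft_force: [-1.3, 1.2, 0.1]
width: 0.0003
grip_force: 0.7
time: 12.77
ee_pos: [0.5332, -0.3247, 0.0623]
eef_rot: [-0.019, 1.0, 0.0, 0.0]
ft_force: [-0.2, 2.3, -0.4]
width: 0.0003
grip_force: 0.8
```

```bash
python3 -m crank '[{"claw":1,"dx":0,"dy":-0.03,"dz":0,"ax":0,"ay":0,"az":0},{"claw":1,"dx":0,"dy":0,"dz":0,"ax":0,"ay":0,"az":0}]';python3 -m crank '[{"claw":1,"dx":0,"dy":-0.03,"dz":0,"ax":0,"ay":0,"az":0},{"claw":1,"dx":0,"dy":0,"dz":0,"ax":0,"ay":0,"az":0}]'
```

```text
time: 12.93
ee_pos: [0.5333, -0.325, 0.0622]
eef_rot: [-0.019, 1.0, 0.001, -0.0]
ft_force: [-1.9, 4.2, 0.4]
width: 0.0006
grip_force: 2.0
time: 13.1
ee_pos: [0.5333, -0.3252, 0.0621]
eef_rot: [-0.019, 1.0, 0.001, -0.0]
ft_force: [-2.1, 7.7, 3.5]
width: 0.0005
grip_force: 3.7
```

```bash
python3 shot.py w6
```

```text
[ 0.53327968 -0.3251934   0.06211991] [[-0.0, -0.967, -0.256, 0.07], [1.0, -0.0, -0.0, -0.0], [0.0, -0.256, 0.967, -0.152], [0.0, 0.0, 0.0, 1.0]] 305.28885222593306 -0.07762538150719493
```

View pics/w6.png

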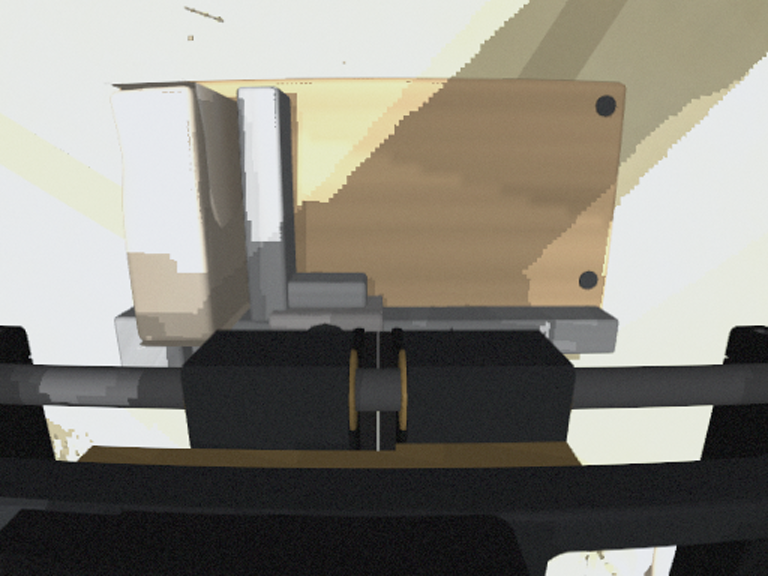

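The bar is clamped between both jaws and the jaw looks square: force rises to about 7 N with no further travel. I'm backing off now.

```bash
python3 -m crank '[{"claw":1,"dx":0,"dy":0.1,"dz":0,"ax":0,"ay":0,"az":0},{"claw":1,"dx":0,"dy":0.4,"dz":0,"ax":0,"ay":0,"az":0},{"claw":1,"dx":0,"dy":0.6,"dz":0,"ax":0,"ay":0,"az":0},{"claw":1,"dx":0,"dy":0,"dz":-1,"ax":0,"ay":0,"az":0},{"claw":1,"dx":0,"dy":0,"dz":-1,"ax":0,"ay":0,"az":0},{"claw":1,"dx":0,"dy":-0.5,"dz":-1,"ax":0,"ay":0,"az":0},{"claw":1,"dx":0,"dy":-1,"dz":-1,"ax":0,"ay":0,"az":0},{"claw":1,"dx":0,"dy":-1,"dz":-1,"ax":0,"ay":0,"az":0}]'; python3 -m crank '[{"claw":1,"dx":0,"dy":-0.5,"dz":0,"ax":0,"ay":0,"az":0},{"claw":1,"dx":0,"dy":0,"dz":0,"ax":0,"ay":0,"az":0},{"claw":1,"dx":0,"dy":0,"dz":0,"ax":0,"ay":0,"az":0}]'; python3 shot.py w7
python3 - <<'E'
import pickle,cv2
s,c=pickle.load(open('w7.pkl','rb'))
cv2.imwrite('pics/w7z.png',cv2.resize(c['color'][60:230,130:390,::-1],(780,510),interpolation=cv2.INTER_CUBIC))
E
```

```text
time: 13.82
ee_pos: [0.5356, -0.3665, 0.2132]
eef_rot: [-0.02, 1.0, -0.0, 0.001]
ft_force: [0.9, -0.6, -0.1]
width: 0.0005
grip_force: 0.0
time: 14.07
ee_pos: [0.5351, -0.3828, 0.2111]
eef_rot: [-0.018, 1.0, -0.0, 0.0]
ft_force: [0.5, 1.0, -0.0]
width: 0.0004
grip_force: 0.0
[ 0.53511489 -0.38281354  0.21113678] [[-0.0, -0.967, -0.256, 0.07], [1.0, -0.0, -0.0, -0.0], [0.0, -0.256, 0.967, -0.152], [0.0, 0.0, 0.0, 1.0]] 305.28885222593306 -0.07762538150719493
```

View pics/w7z.png

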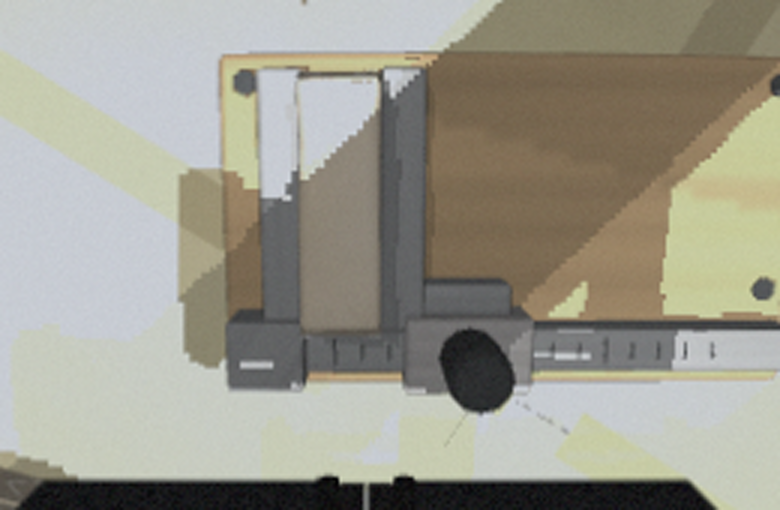

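The overhead crop shows the bar, at x 298–380, standing snugly between both jaws. The jaws are parallel, and the robot is clear of everything.

```bash
python3 -c "
from bench import r
print(r.close_job())"
```

```text
the job is handed in; nothing more can be done
None
```

The soap bar stands upright on the caliper base, gauged between both jaws, with the moving jaw square by eye in the last picture and the robot clear; I handed the job in at about 14 s, and no verdict came back.

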